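# Feed one blank from the guarded magazine

### The arm

A 7-joint arm with a two-finger parallel gripper is mounted at the origin on a cart in front of the work surface, level with it; the furniture and walls round the work are solid. World frame = base frame: x ahead of the robot, y to its left, z up, the work surface at z = 0. Lengths are in m, angles in rad, forces in N, time in s.
With the tool pointing down it reaches from about 0.4 to 0.85 m from the base axis. Payload 4.5 kg.
Tool frame: the origin (TCP) lies midway between the tips of the shut fingers; the grasp point (between the pads) lies 19 mm behind it; z points along the fingers, y is the direction in which the jaws open and shut (so a half turn about z gives the same grasp; the last joint's range is limited). The gripper opens to 88 mm and grips with 3 to 60 N. Pads are 18 mm wide; open, the fingers measure 123 mm over their backs; the gripper's body (75 mm by 187 mm) begins 45 mm behind the grasp point.
Start: joints at [-1.153, 0.689, -0.195, 1.565, 0.157, 0.902, -0.215], TCP at [0.234, 0.58, 0.239] pointing down, gripper open.
Joint ranges: [-3.01, 3.01], [-0.46, 2.08], [-1.47, 1.51], [0.13, 2.56], [-1, 4.14], [0.04, 2.09], [-2.66, 2.66]. Speed limits (rad/s): [2.57, 2.57, 3.14, 3.14, 3.14, 3.14, 3.14].

### API

Orientations are given as a unit quaternion [x, y, z, w].
In Python, from plant import get_state, snapshot, finish_job, find_in gives the robot as it stands.
- The arm moves only by the shell command python3 -m creep 'ROWS' [OPENING] [FORCE]. ROWS is JSON, one flat list of numbers, 6 for each row, row after row: the shift along the tool's x, y, z in mm, then the turn, a rotation vector about the tool's x, y, z in degrees. In form: [tx, ty, tz, wx, wy, wz, tx, ty, tz, wx, wy, wz, ...]. A call has 1 to 5 rows; each row shifts and turns the pose as measured when the row begins, along the tool's axes as they then stand; what a row does not reach is not made up. A row lasts 1/12 s, in which the tool goes at most 41.7 mm and 7.16 degrees, less where a joint would pass 70% of its speed; a pose out of reach is approached as far as the arm can. A call is refused whole if a number of a shift passes 41.7 or a number of a turn 7.16, either way. A call with a gripper value outside its range is refused whole. OPENING is the finger opening in mm, from 0 to 88.1, set as the call begins (- or left out, the last holds). The fingers move at their own pace and stop on an object; FORCE is the grip in N (left out, the last holds). Time passes only in rows, so rows that do not move let the fingers close. It gives the time, the measured TCP pose, the force and the opening at its end, in the units of the state.
- get_state(): the state, without advancing time (a new reading comes with each control period).
- snapshot(name): name is "scene" or "top" or "wrist"; returns a dict with "color" (384x512x3 uint8, red, green, blue), "intrinsics" (3x3 intrinsics, pixels), "extrinsics" (4x4, takes a point from world to camera coordinates). Camera axes: x right, y down, z forward; pixel columns grow to the right and rows downward; lengths in m; the calibration is good to about 2 mm. A picture is of the moment at which its call begins. There is no depth.
- finish_job(): hands the job in, once; it reports no verdict.
Trained networks look in the newest picture that a camera, given by its name, has taken for a name from the list of things; names that differ only in an ending like _2 or _b are one class to them, and where a whole thing is asked for, a point or a joint stands for the part that bears it (a point fixed in the world has none). Each returns a list of dicts, best first, with "score" (0 to 1); they miss things now and then, are a little off and sometimes report something else, mostly with a low value. They report only what shows in the picture. A call takes as long as a camera call. They do not tell look-alikes from the thing itself.
- find_in(thing, camera): "xy" ([column, row] in pixels, amid what is visible of it).
The state is a dict: "clock": time; "q": joint angles; "qd": joint speeds; "joint_torque": joint torques, N m; "tool_pos": TCP position; "eef_rot": TCP orientation; "contact_force": force on the tool from outside, world axes, zero at the start; "moment": the same for the moment, N m; "opening": opening from 0.0 (shut) to 1.0 (fully open).
Only numpy, scipy, OpenCV 4.12 (cv2) and the standard library are available. Lean on these libraries where they do the work, as an engineer would, in place of code of your own. Each camera call takes 0.05 s, during which the arm holds its last target.

### The job

Feed one brass blank to the drilling jig: with closed fingers reach down through the window in the top of the guard, press the feed lever down to its stop once, hold it there a moment while the blank rolls away, then draw the fingers out and let the lever spring back. The first blank must come to rest in the V-block under the drill bush and the next one move up behind the gate, the others queued behind it. Do not touch the guard or any blank, pick nothing up, and leave the things lying around where they are.

Things in the scene. Friction and masses are not known exactly. Their poses are not given: they have to be found in the camera images.
- feeder: Feeding jig fixed to the bench: dark steel base plate (225 x 240 x 12 mm) with a track sloping 9 degrees down to its own -y, a V-block at the low end, a grey sheet-metal guard over the feed lever on its -x side. Origin on the bench; the plate runs x -150 to +75, y -115 to +125 mm; z up, its -x side faces the robot, yaw varies. Its highest parts are the guard's screw heads, 130 mm up; the drill-bush arm is 104 mm high.
- guard: The guard, which must not be touched: grey-painted box that keeps the lever from being tripped by accident; top sheet, upper face 125 mm above the bench, with a square window edged in black rubber; posts and a wire grille round the sides. Same origin and axes as the feeder; it runs from x -147 to -38 mm, y -40 to +112 mm.
- window (a point): Centre of the square window, level with the top sheet's upper face (125 mm above the bench). Clear opening inside the rubber trim 70 x 70 mm, sides along the feeder's x and y. Sheet 3 mm thick; trim 6 mm, 1.5 mm proud of the sheet. An open gripper does not fit through; shut fingers do.
- lever (a joint): Angle of the feed lever in rad: 0 at rest (up), 0.31 at its lower stop. A spring returns it. It counts as pressed to the stop above 0.285.
- lever_pad (a point): Top middle of the lever's ribbed black pad, 30 x 28 mm, under the window's middle. At rest 14 mm below the guard's upper face; at the stop 20 mm lower, having moved almost straight down. Takes about 2.5 N at first, 5 N at the stop. The arm runs to a pivot 65 mm away towards the feeder's +y, under the sheet. The pad tilts 9 degrees either way along y.
- blank_1: The first brass blank, a cylinder 18 mm in diameter and 62 mm long, lying across the track (along the feeder's x) at the gate, beside the guard. Origin at its middle. When the lever is pressed to its stop the gate drops and it rolls into the V-block, in about 1 s; it clears the gate within 0.4 s.
- blank_2: The second blank, same size, behind the first. A rear blade holds it back while the lever is down; it rolls 18 mm on to the gate when the lever springs up. Origin at its middle.
- blank_3: Third blank, the same, behind the second. Origin at its middle.
- blank_4: Fourth blank, the same, behind the third. Origin at its middle.
- nest (a point): Where the middle of a blank lies when it rests in the V-block.
- waiting_place (a point): Where the middle of a blank lies when it waits at the gate.
- spare_stub: Bystander: a brass stub of the same size (18 mm x 62 mm) standing upright on the bench beside the jig. Origin at the middle of its foot.
- tape_rule: Bystander: yellow tape measure, 32 x 74 x 60 mm, lying on the bench. Origin under its middle.
- spanner: Bystander: small steel spanner, 25 x 163 x 8 mm, flat on the bench. Origin under its middle.
Things that resemble listed ones, but are neither listed nor needed, are in the scene too. What is shaped like the blank_4 but turquoise is not meant. What is shaped like the blank_3 but purple is not meant.

How it is judged:
On the way, in this order (a step that is already met when the one before it is completed fails the run):
1. the lever is pressed to its stop and held there 0.3 s by fingers reaching in through the window (value of joint lever above 0.285 rad and contact force between the fingers and lever above 0.5 N and x of the grasp point in the frame of window between -0.045 and 0.045 m and y of the grasp point in the frame of window between -0.045 and 0.045 m), for 0.3 s.
2. the lever is back up, the first blank rests in the V-block and the second waits at the gate (value of joint lever below 0.03 rad and distance between blank_1 and nest below 0.006 m and linear speed of each of blank_1, blank_2 below 0.02 m/s and distance between blank_2 and waiting_place below 0.006 m), for 0.2 s.
At the end, for the whole second after the job is handed in: The lever is back up (under 0.03 rad), the first blank rests in the V-block (its middle within 6 mm of the nest point), the second waits at the gate (within 6 mm of its point) and the third and fourth queue behind it (neighbours' middles under 30 mm apart), all at rest (all of step 2 and distance between blank_3 and blank_2 below 0.03 m and distance between blank_4 and blank_3 below 0.03 m); the robot touches nothing.
It fails at once if the guard is touched (contact force between any of the arm, the fingers and guard above 0.5 N).
It fails at once if a blank or the spare stub is touched (contact force between any of the arm, the fingers and blank_1 above 0.3 N or contact force between any of the arm, the fingers and blank_2 above 0.3 N or contact force between any of the arm, the fingers and blank_3 above 0.3 N or contact force between any of the arm, the fingers and blank_4 above 0.3 N or contact force between any of the arm, the fingers and spare_stub above 0.3 N).
It fails at once if more than one blank leaves the gate (y of blank_2 in the frame of feeder below 0.012 m).
It fails at once if a bystander is moved more than 15 mm (distance of any of spare_stub, tape_rule, spanner from where it was at the start of the episode above 0.015 m).
It also fails if it takes over 35 s, if anything falls off the work surface, if the arm or the gripper's body presses on something with over 40 N, if the wrist force passes 120 N, or if a joint passes its speed limit or range.

## Working session

There is one attempt and no reset: what is moved stays moved. The work goes in short steps, Python scripts to look and compute and a shell command to move; the robot and the scene stay as the last step left them, time stands still between calls to the robot, and variables do not carry over. Pictures are saved under pics/ and viewed, and the job is handed in when it is done.

```bash
mkdir -p pics; ls; cat > h.py <<'E'
import numpy as np, cv2
from plant import get_state, snapshot, find_in
def shot(cam,name):
    s=snapshot(cam); cv2.imwrite(f'pics/{name}.png',cv2.cvtColor(s['color'],cv2.COLOR_RGB2BGR))
    np.savez(f'pics/{name}.npz',K=s['intrinsics'],E=s['extrinsics']); return s
def ray(s,uv):
    K=np.array(s['intrinsics']);E=np.array(s['extrinsics'])
    d=E[:3,:3].T@(np.linalg.inv(K)@[uv[0],uv[1],1]); return -E[:3,:3].T@E[:3,3],d
def atz(s,uv,z):
    c,d=ray(s,uv); return c+d*(z-c[2])/d[2]
def tri(obs):
    A=np.zeros((3,3));b=np.zeros(3)
    for s,uv in obs:
        c,d=ray(s,uv);d=d/np.linalg.norm(d);P=np.eye(3)-np.outer(d,d);A+=P;b+=P@c
    return np.linalg.solve(A,b)
def proj(s,p):
    E=np.array(s['extrinsics']);q=np.array(s['intrinsics'])@(E[:3,:3]@p+E[:3,3]);return q[:2]/q[2]
E
python3 - <<'E'
from h import *
np.set_printoptions(precision=4,suppress=True)
for c in['scene','top']:
    s=shot(c,c+'0')
    print(c,-s['extrinsics'][:3,:3].T@s['extrinsics'][:3,3])
    for t in['window','lever_pad','guard','blank_1','feeder','spare_stub','tape_rule','spanner','nest']:
        try: print(t,[(np.round(r['xy'],1).tolist(),round(r['score'],2)) for r in find_in(t,c)[:6]])
        except Exception as e: print(t,e)
st=get_state();print(st)
E
```

```text
pics
scene [-0.116   0.3166  0.9342]
window [([206.0, 233.2], 0.47)]
lever_pad []
guard [([352.7, 173.4], 0.47), ([212.8, 235.6], 0.45)]
blank_1 []
feeder [([213.8, 240.0], 0.8)]
spare_stub []
tape_rule [([354.2, 173.3], 0.63)]
spanner [([130.4, 267.4], 0.65)]
nest [([208.4, 234.7], 0.67)]
top [ 0.2977 -0.0054  0.9858]
window [([221.0, 195.8], 0.87), ([247.9, 183.6], 0.53)]
lever_pad [([239.1, 188.5], 0.51)]
guard [([221.7, 193.6], 0.86)]
blank_1 [([262.2, 246.6], 0.73), ([232.5, 151.7], 0.65), ([219.1, 153.2], 0.65), ([223.9, 153.7], 0.64), ([242.5, 156.2], 0.61), ([166.4, 155.0], 0.49)]
feeder [([251.9, 183.5], 0.63), ([239.8, 156.9], 0.27)]
spare_stub []
tape_rule [([390.7, 206.8], 0.58)]
spanner [([135.4, 196.4], 0.73)]
nest [([255.1, 184.3], 0.65), ([219.7, 155.5], 0.54)]
{'clock': 1.0, 'q': array([-1.1532,  0.689 , -0.1946,  1.5653,  0.1573,  0.9025, -0.2151]), 'qd': array([-0.0013,  0.0016, -0.0012,  0.0008, -0.0001,  0.0004,  0.0001]), 'joint_torque': array([ -0.0002, -52.7506,  -1.2673, -15.3743,  -0.0518,  -0.0008,
         0.    ]), 'tool_pos': array([0.234 , 0.5796, 0.2388]), 'eef_rot': array([0.1907, 0.9816, 0.0001, 0.    ]), 'contact_force': array([-0.7937,  0.4882, -0.204 ]), 'moment': array([-0.0187,  0.0478,  0.0389]), 'opening': 1.00348512756162}
```

View pics/scene0.png

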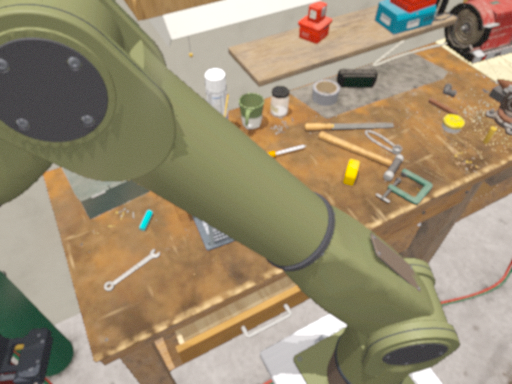

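View pics/top0.png

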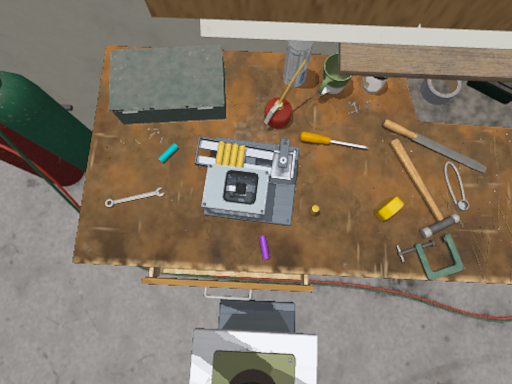

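```bash
python3 - <<'E'
import cv2
a=cv2.imread('pics/top0.png')[120:280,150:320];cv2.imwrite('pics/top0c.png',cv2.resize(a,None,fx=3.5,fy=3.5,interpolation=cv2.INTER_CUBIC))
a=cv2.imread('pics/scene0.png')[170:300,110:290];cv2.imwrite('pics/scene0c.png',cv2.resize(a,None,fx=4,fy=4,interpolation=cv2.INTER_CUBIC))
E
```

```text
(no output)
```

View pics/top0c.png

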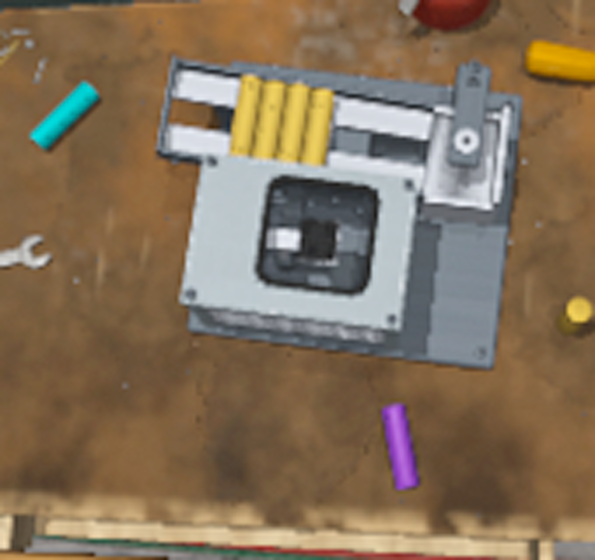

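View pics/scene0c.png

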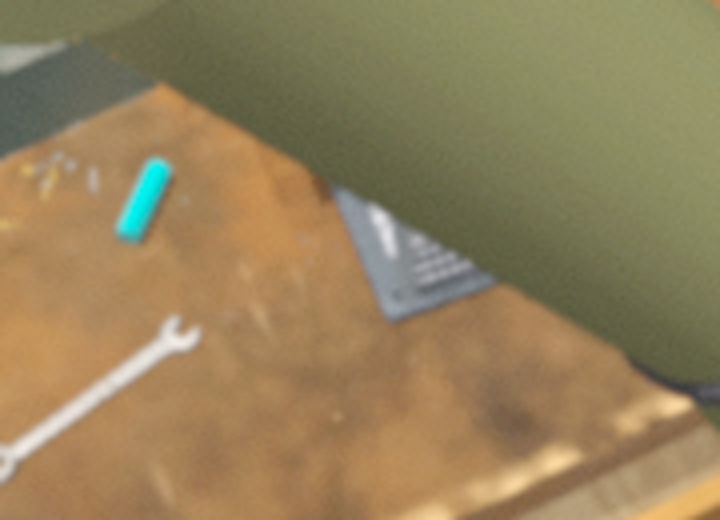

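The top view shows the jig at about (247,183). The window is near (241,188) with the black lever pad under it. Four brass blanks lie at (220–242,155), and the rightmost one, blank_1, is at the gate. Look-alikes are turquoise at (168,153) and purple at (265,247); the upright stub is at (315,209). The arm hides the jig in the scene view.

```bash
python3 - <<'E'
from h import *
np.set_printoptions(precision=4,suppress=True)
d=np.load('pics/top0.npz');s={'intrinsics':d['K'],'extrinsics':d['E']};print(d['K'])
im=cv2.imread('pics/top0.png')
# outer edges of guard sheet screws & window trim, crop coords
f=lambda c:(150+(c[0]+.5)/3.5-.5,120+(c[1]+.5)/3.5-.5)
scr=[(211,162),(408,185),(391,319),(190,294)]
P=[atz(s,f(c),.13) for c in scr];print('screws',*P)
for a,b in((0,1),(3,2),(3,0),(2,1)):
    v=P[b]-P[a];print(np.linalg.norm(v),np.degrees(np.arctan2(v[1],v[0])))
W=[(263,180),(381,190),(373,292),(258,282)]
Q=[atz(s,f(c),.125) for c in W];print('win',*Q,'c',np.mean(Q,0))
for a,b in((0,1),(3,2),(3,0),(2,1)):
    v=Q[b]-Q[a];print(np.linalg.norm(v),np.degrees(np.arctan2(v[1],v[0])))
print('sc centre',np.mean(P,0))
pl=[(188,330),(490,367),(518,95)]
B=[atz(s,f(c),.012) for c in pl];print(*B)
for a,b in((0,1),(1,2)):
    v=B[b]-B[a];print(np.linalg.norm(v),np.degrees(np.arctan2(v[1],v[0])))
print('pad',atz(s,f((318,240)),.111), 'stub',atz(s,f((578,312)),.062))
from scipy.spatial.transform import Rotation as R
print(R.from_quat(get_state()['eef_rot']).as_matrix())
E
python3 - <<'E'
import sys; sys.path.insert(0,'.')
import os; os.chdir('.')
from h import *
s=shot('wrist','w0');E=s['extrinsics'];print(-E[:3,:3].T@E[:3,3],E[:3,:3],s['intrinsics'])
E
```

```text
[[363.372    0.     258.8568]
 [  0.     363.372  194.1572]
 [  0.       0.       1.    ]]
screws [0.5492 0.1276 0.13  ] [ 0.5391 -0.011   0.13  ] [ 0.4439 -0.0036  0.13  ] [0.4546 0.1347 0.13  ]
0.13897617530359324 -94.16409008253015
0.13873689101884223 -94.43656885980819
0.09485280900926771 -4.317203220434465
0.09551353139455186 -4.460625955908804
win [0.5393 0.0909 0.125 ] [0.536  0.0077 0.125 ] [0.463  0.0097 0.125 ] [0.4662 0.0893 0.125 ] c [0.5011 0.0494 0.125 ]
0.08322446276168428 -92.27486115354014
0.07970883173641569 -92.31082152132251
0.07310816818860429 1.1973091313045237
0.07302968882681779 -1.5592849872702101
sc centre [0.4967 0.0619 0.13  ]
[0.4479 0.1533 0.012 ] [ 0.4303 -0.0812  0.012 ] [ 0.6519 -0.0971  0.012 ]
0.23516950576554996 -94.28614891220403
0.22211925483080722 -4.111082788723822
pad [0.5012 0.0506 0.111 ] stub [ 0.4673 -0.1408  0.062 ]
[[-0.9272  0.3745  0.    ]
 [ 0.3745  0.9272  0.0001]
 [ 0.      0.0001 -1.    ]]
[0.16413779 0.60883987 0.38537818] [[ 0.37387309  0.92747897 -0.00129009]
 [ 0.88565068 -0.35659811  0.29742338]
 [ 0.27539389 -0.11234117 -0.95474482]] [[284.0795144    0.         263.16296538]
 [  0.         284.0795144  190.58249689]
 [  0.           0.           1.        ]]
```

```bash
ls pics
```

```text
scene0.npz
scene0.png
scene0c.png
top0.npz
top0.png
top0c.png
w0.npz
w0.png
```

Guard sheet yaw is about -4.3° and the window centre is near (0.501, 0.049). The sheet's screw spacing and the plate edges fit the stated sizes. I'll shut the fingers and approach high.

```bash
python3 -m creep '[-30,-26,0,0,0,0,-30,-26,0,0,0,0,-30,-26,0,0,0,0,-30,-26,0,0,0,0,-30,-26,0,0,0,0]' 0 10; cat > to.py <<'E'
import sys
from h import *
from scipy.spatial.transform import Rotation as R
np.set_printoptions(precision=4,suppress=True)
st=get_state();M=R.from_quat(st['eef_rot']).as_matrix()
t=np.array([float(v) for v in sys.argv[1:4]]);yaw=float(sys.argv[4]) # desired world angle of tool y
print('t',st['clock'],'pos',st['tool_pos'],'F',st['contact_force'],'open',st['opening'])
print('shift tool mm',M.T@(t-st['tool_pos'])*1000)
a=np.radians(yaw);y=np.array([np.cos(a),np.sin(a),0]);z=np.array([0,0,-1]);x=np.cross(y,z)
D=np.stack([x,y,z],1);print('turn deg',np.degrees(R.from_matrix(M.T@D).as_rotvec()))
E
python3 to.py .501 .049 .23 -4.3
```

```text
clock: 1.47
tool_pos: [0.3198, 0.4087, 0.2371]
eef_rot: [0.182, 0.983, 0.006, -0.003]
contact_force: [1.0, 0.3, -0.8]
opening: 0.644
t 1.4667 pos [0.3198 0.4087 0.2371] F [ 0.9637  0.3087 -0.8423] open 0.6437219575629699
shift tool mm [-297.7577 -271.2932    1.8615]
turn deg [ 0.1789 -0.7793 73.3765]
```

```bash
python3 -m creep '[-30,-27,0,0,0,7,-33,-23,0,0,0,7,-35,-19,0,0,0,7,-37,-15,0,0,0,7,-39,-10,0,0,0,7]'; python3 to.py .501 .049 .23 -4.3
```

```text
clock: 1.88
tool_pos: [0.4122, 0.2215, 0.2355]
eef_rot: [0.475, 0.88, 0.006, -0.004]
contact_force: [1.3, 0.3, 0.0]
opening: 0.266
t 1.8833 pos [0.4122 0.2215 0.2355] F [1.281  0.2936 0.0186] open 0.2661559329990624
shift tool mm [-192.9604  -20.3072    2.6948]
turn deg [ 0.1319 -0.9072 37.5417]
```

```bash
python3 -m creep '[-36,-4,0,0,0,7,-36,0,0,0,0,7,-36,5,0,0,0,7,-30,8,0,0,0,7,-15,6,0,0,0,7]'; python3 -m creep '[0,0,0,0,0,2,0,0,0,0,0,0]'; python3 to.py .501 .049 .23 -4.3
python3 - <<'E'
from h import *
s=shot('wrist','w1')
for t in['window','lever_pad','blank_1','guard']:
    print(t,[(np.round(r['xy'],1).tolist(),round(r['score'],2)) for r in find_in(t,'wrist')[:6]])
s=shot('top','top1'); 
E
```

```text
clock: 2.3
tool_pos: [0.487, 0.0689, 0.2349]
eef_rot: [0.725, 0.689, 0.006, -0.004]
contact_force: [0.1, -0.4, 0.4]
opening: 0.007
clock: 2.47
tool_pos: [0.4896, 0.0629, 0.2353]
eef_rot: [0.742, 0.67, 0.006, -0.002]
contact_force: [-0.7, -0.6, -1.1]
opening: 0.004
t 2.4667 pos [0.4896 0.0629 0.2353] F [-0.7441 -0.6299 -1.0517] open 0.00418631951670686
shift tool mm [-12.6913  12.7538   5.2434]
turn deg [ 0.3297 -0.6934 -1.5391]
window [([271.8, 148.2], 0.58)]
lever_pad [([275.9, 187.6], 0.94), ([357.9, 174.8], 0.27)]
blank_1 [([359.6, 137.1], 0.9), ([359.4, 156.5], 0.77), ([181.9, 227.4], 0.69), ([362.4, 122.2], 0.68), ([360.5, 172.9], 0.57)]
guard [([269.1, 148.0], 0.9)]
```

View pics/w1.png

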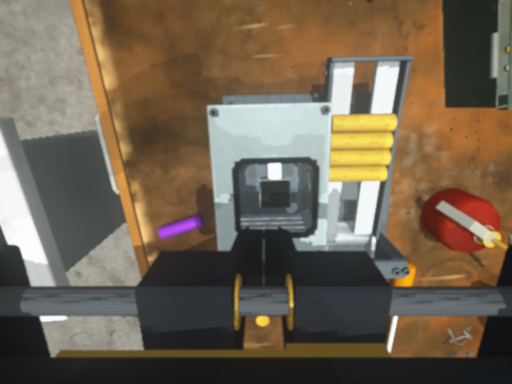

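The wrist view shows the window opening at about x 235–317, y 158–235. The black pad is at (276,192) and blank_1 is at (358,174), beside the guard. The shut fingertips come in from below at about (265,235).

```bash
python3 - <<'E'
import cv2
a=cv2.imread('pics/w1.png')[90:260,195:345];cv2.imwrite('pics/w1c.png',cv2.resize(a,None,fx=3.5,fy=3.5,interpolation=cv2.INTER_CUBIC))
a=cv2.imread('pics/top0.png')[160:210,210:285];cv2.imwrite('pics/top0d.png',cv2.resize(a,None,fx=10,fy=10,interpolation=cv2.INTER_CUBIC))
E
```

```text
(no output)
```

View pics/w1c.png

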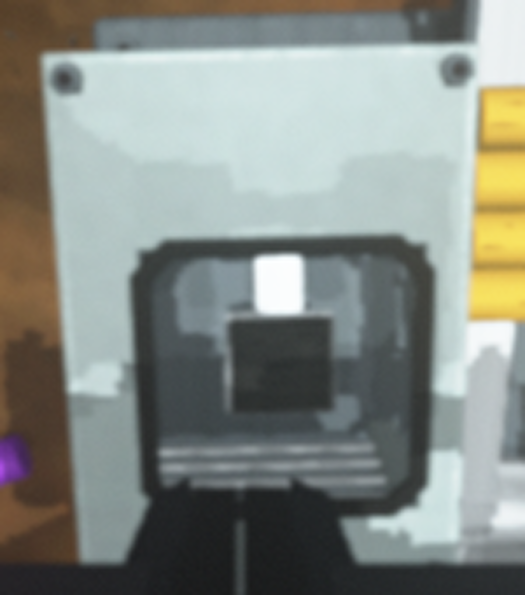

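View pics/top0d.png

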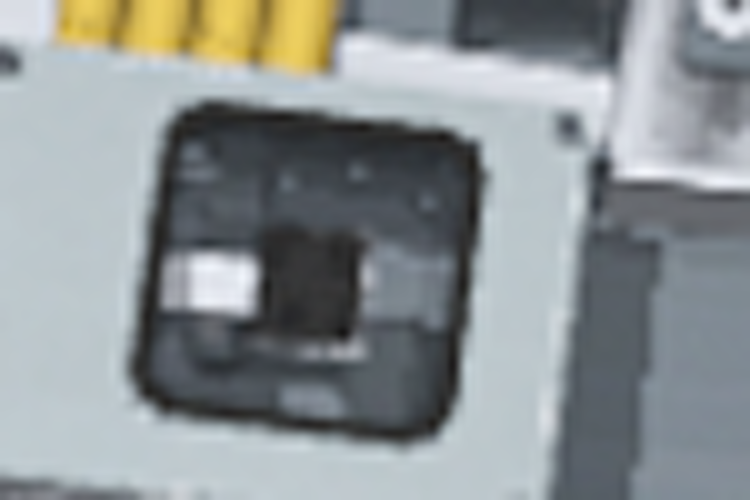

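```bash
python3 - <<'E'
from h import *
np.set_printoptions(precision=4,suppress=True)
def L(n):
    d=np.load(f'pics/{n}.npz');return {'intrinsics':d['K'],'extrinsics':d['E']}
T,W=L('top0'),L('w1')
ft=lambda c:(210+(c[0]+.5)/10-.5,160+(c[1]+.5)/10-.5)
fw=lambda c:(195+(c[0]+.5)/3.5-.5,90+(c[1]+.5)/3.5-.5)
f0=lambda c:(150+(c[0]+.5)/3.5-.5,120+(c[1]+.5)/3.5-.5)
for n,w,t in[('TL',(135,242),(130,405)),('TR',(432,240),(172,100)),('BR',(426,514),(485,140)),('pad',(281,364),(308,287))]:
    p=tri([(W,fw(w)),(T,ft(t))]);print(n,p,proj(W,p)-fw(w),proj(T,p)-ft(t))
for n,w,t in[('scrTL',(66,79),(190,294)),('scrTR',(457,69),(211,162))]:
    p=tri([(W,fw(w)),(T,f0(t))]);print(n,p,proj(W,p)-fw(w))
C=[(135,242),(432,240),(426,514)]
P=[atz(W,fw(c),.126) for c in C];print('wrist only',*P,'c',(P[0]+P[2])/2,[np.linalg.norm(P[1]-P[i]) for i in(0,2)])
C=[(130,405),(172,100),(485,140),(447,443)]
P=[atz(T,ft(c),.126) for c in C];print('top only',*P,'c',np.mean(P,0),[np.linalg.norm(P[1]-P[i]) for i in(0,2)])
print('pad w,t',atz(W,fw((281,364)),.111),atz(T,ft((308,287)),.111))
st=get_state();print('tip px',proj(W,st['tool_pos']),fw((240,487)))
E
```

```text
TL [0.4671 0.0926 0.119 ] [0.6949 0.6185] [-0.2776  0.2228]
TR [0.5448 0.0865 0.1221] [-0.5425 -0.14  ] [ 0.073  -0.1948]
BR [0.5382 0.0086 0.1249] [-1.2338 -0.2647] [ 0.1275 -0.4849]
pad [0.5024 0.0512 0.106 ] [-0.1999 -0.0941] [ 0.0477 -0.077 ]
scrTL [0.4556 0.1363 0.1236] [0.3853 0.5855]
scrTR [0.5539 0.1294 0.1167] [-0.8782 -0.2728]
wrist only [0.4674 0.0945 0.126 ] [0.5445 0.0871 0.126 ] [0.5392 0.0087 0.126 ] c [0.5033 0.0516 0.126 ] [np.float64(0.07750945852296395), np.float64(0.07849725342591768)]
top only [0.4663 0.0912 0.126 ] [0.5431 0.0862 0.126 ] [0.5366 0.0088 0.126 ] [0.4607 0.0143 0.126 ] c [0.5017 0.0501 0.126 ] [np.float64(0.07696516929577087), np.float64(0.07762635799215445)]
pad w,t [0.5025 0.0527 0.111 ] [0.5011 0.051  0.111 ]
tip px [258.7472 239.2701] (263.2142857142857, 228.78571428571428)
```

Both views agree: the window centre and pad are at about (0.502, 0.051), with the sheet at about 0.12 m (the text says 0.125) and the pad at about 0.106 m (the text says 0.111). Next I'll centre above it.

```bash
python3 to.py .502 .051 .20 -4.3; python3 -m creep '[-10,12,15,0.3,-0.7,-1.5,0,0,15,0,0,0,0,0,0,0,0,0]'; python3 to.py .502 .051 .16 -4.3
```

```text
t 2.7667 pos [0.4886 0.0654 0.2352] F [-0.0993  0.3293  0.6415] open 0.0026156517206821855
shift tool mm [-13.5379  14.5274  35.1157]
turn deg [ 0.2668 -0.7565 -1.1496]
clock: 3.02
tool_pos: [0.5, 0.0575, 0.2052]
eef_rot: [0.728, 0.685, 0.001, -0.001]
contact_force: [-0.4, -0.3, 0.0]
opening: 0.007
t 3.0167 pos [0.5    0.0575 0.2052] F [-0.4468 -0.2795  0.0375] open 0.007184264288502503
shift tool mm [-6.4668  2.3202 45.2328]
turn deg [ 0.0669 -0.1711  0.85  ]
```

```bash
python3 -m creep '[-6,2,20,0,-0.2,0.8,0,0,20,0,0,0,0,0,0,0,0,0]'; python3 to.py .502 .051 .112 -4.3
python3 - <<'E'
from h import *
s=shot('wrist','w2');a=cv2.imread('pics/w2.png')[60:300,150:400];cv2.imwrite('pics/w2c.png',cv2.resize(a,None,fx=2.4,fy=2.4,interpolation=cv2.INTER_CUBIC))
s=shot('scene','s2');s=shot('top','t2')
E
```

```text
clock: 3.27
tool_pos: [0.5026, 0.0537, 0.1656]
eef_rot: [0.731, 0.682, 0.002, 0.001]
contact_force: [-1.1, -0.3, 0.5]
opening: 0.005
t 3.2667 pos [0.5026 0.0537 0.1656] F [-1.1463 -0.2821  0.5295] open 0.005068025381244669
shift tool mm [-2.8206 -0.6206 53.6411]
turn deg [ 0.2067 -0.0863  0.2835]
```

View pics/w2c.png

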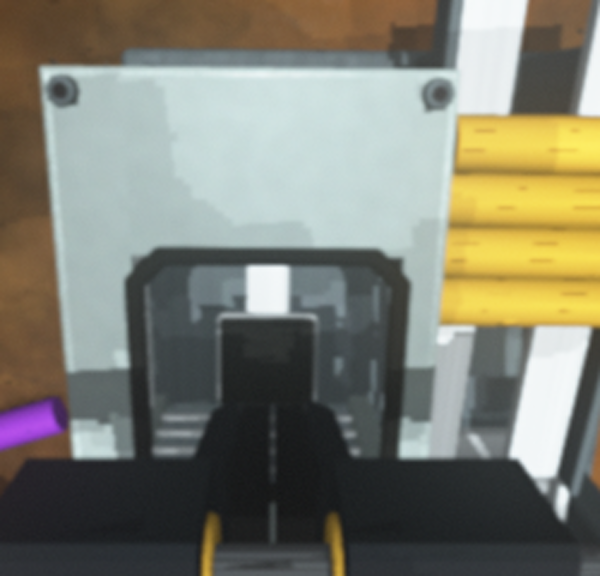

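View pics/s2.png

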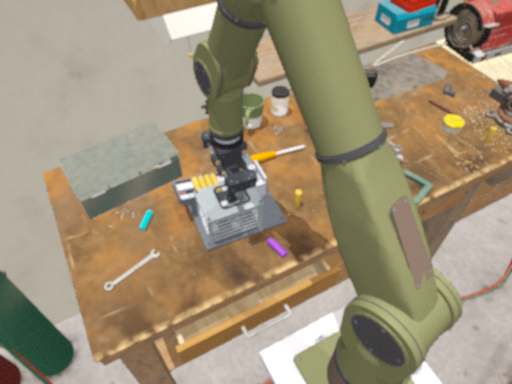

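View pics/t2.png

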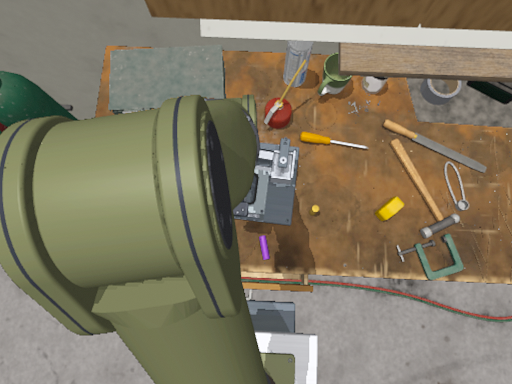

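The wrist view shows the fingers lined up with the pad, centre x about 268 in the crop, with clear margins to the trim (150 and 390). The arm is clear of everything. I'll go down through the window.

```bash
python3 -m creep '[-3,-1,16,0.2,0,0,0,0,16,0,0,0,0,0,8,0,0,0]'; python3 to.py .502 .051 .105 -4.3
```

```text
clock: 3.67
tool_pos: [0.5079, 0.0521, 0.1332]
eef_rot: [0.731, 0.682, 0.008, 0.004]
contact_force: [-0.7, 0.7, 0.0]
opening: 0.009
t 3.6667 pos [0.5079 0.0521 0.1332] F [-0.7249  0.6811  0.0323] open 0.008890357069162873
shift tool mm [-1.6625 -6.2358 28.1189]
turn deg [ 0.9586 -0.3207  0.3335]
```

```bash
python3 -m creep '[-1,-6,0,0.9,-0.3,0.3,0,0,0,0,0,0]'; python3 to.py .502 .051 .105 -4.3
```

```text
clock: 3.83
tool_pos: [0.5014, 0.0518, 0.1337]
eef_rot: [0.733, 0.68, -0.0, -0.0]
contact_force: [0.1, 0.2, -0.3]
opening: 0.006
t 3.8333 pos [0.5014 0.0518 0.1337] F [ 0.1499  0.1675 -0.2733] open 0.0058576038400217426
shift tool mm [-0.7506  0.6869 28.7394]
turn deg [-0.0276 -0.0118  0.0301]
```

```bash
python3 -m creep '[-1,0,10,0,0,0,0,0,8,0,0,0,0,0,0,0,0,0]'; python3 to.py .502 .051 .093 -4.3
```

```text
clock: 4.08
tool_pos: [0.5028, 0.0513, 0.1167]
eef_rot: [0.733, 0.681, 0.002, 0.001]
contact_force: [0.0, 0.6, -0.5]
opening: 0.007
t 4.0833 pos [0.5028 0.0513 0.1167] F [ 0.0233  0.6294 -0.5326] open 0.007088401151182887
shift tool mm [-0.4044 -0.9164 23.7397]
turn deg [ 0.2252 -0.0702  0.0699]
```

```bash
python3 -m creep '[0,-1,10,0.2,0,0,0,0,10,0,0,0,0,0,4,0,0,0,0,0,0,0,0,0]'; python3 to.py .502 .051 .091 -4.3
```

```text
clock: 4.42
tool_pos: [0.5031, 0.0501, 0.0917]
eef_rot: [0.733, 0.68, 0.001, 0.001]
contact_force: [-1.8, 1.0, 14.8]
opening: 0.006
t 4.4167 pos [0.5031 0.0501 0.0917] F [-1.8407  0.974  14.7803] open 0.005706759817624823
shift tool mm [ 0.8222 -1.1498  0.6662]
turn deg [ 0.1783 -0.0272 -0.0335]
```

The force is 14.8 N at z = 0.0917. That is well over the spring's 5 N, so the lever is on its stop. I'll hold it there and watch the blank.

```bash
python3 -m creep '[0,0,2,0,0,0,0,0,2,0,0,0,0,0,2,0,0,0,0,0,2,0,0,0,0,0,2,0,0,0]'; python3 - <<'E'
from h import *
s=shot('wrist','w3');s=shot('top','t3');print(get_state()['clock'],get_state()['contact_force'],get_state()['tool_pos'])
E
```

```text
clock: 4.83
tool_pos: [0.5031, 0.0501, 0.0912]
eef_rot: [0.734, 0.679, 0.004, 0.002]
contact_force: [-4.2, -0.6, 27.1]
opening: 0.008
4.9333 [-3.92251686 -0.92485748 29.29051398] [0.50309739 0.05011385 0.09116136]
```

View pics/w3.png

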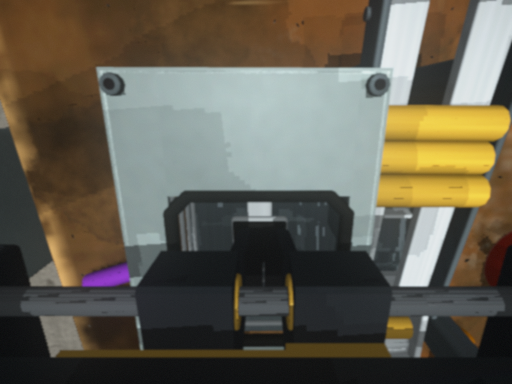

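View pics/t3.png

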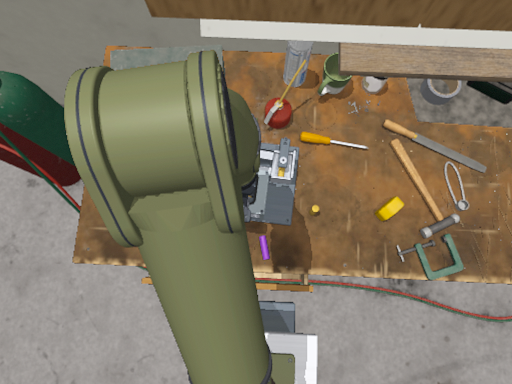

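The press worked. Three blanks remain at the rear blade (wrist, y 122–190) and the first is already low in the track at (400,330), appearing in the top view near the V-block. The lever has been held at the stop for about 0.5 s. I'll draw straight up.

```bash
python3 -m creep '[0,0,0,0,0,0,0,0,0,0,0,0,0,0,-8,0,0,0,0,0,-10,0,0,0]'; python3 to.py .502 .051 .15 -4.3
```

```text
clock: 5.27
tool_pos: [0.5028, 0.0512, 0.1103]
eef_rot: [0.734, 0.679, 0.005, 0.001]
contact_force: [0.4, 0.6, 1.4]
opening: 0.004
t 5.2667 pos [0.5028 0.0512 0.1103] F [0.3904 0.5644 1.3664] open 0.0036329338152048998
shift tool mm [ -0.0178  -0.461  -39.7105]
turn deg [ 0.4549 -0.3285 -0.1086]
```

```bash
python3 -m creep '[0,0,-12,0.4,-0.3,0,0,0,-14,0,0,0,0,0,-14,0,0,0,0,0,-10,0,0,0]'; python3 to.py .502 .051 .22 -4.3
```

```text
clock: 5.6
tool_pos: [0.5009, 0.0517, 0.1624]
eef_rot: [0.733, 0.68, -0.001, -0.002]
contact_force: [0.3, -0.8, 0.5]
opening: 0.002
t 5.6 pos [0.5009 0.0517 0.1624] F [ 0.2557 -0.7858  0.4511] open 0.002039383927650206
shift tool mm [ -0.6065   0.8508 -57.5826]
turn deg [-0.2489 -0.0029 -0.0498]
```

```bash
python3 -m creep '[0,0,-30,0,0,0,0,0,-30,0,0,0,20,0,-10,0,0,0,35,0,0,0,0,0,35,0,0,0,0,0]';python3 -m creep '[38,0,0,0,0,0,38,0,0,0,0,0,38,0,0,0,0,0,38,0,0,0,0,0,38,0,0,0,0,0]';python3 -m creep '[38,0,0,0,0,0,38,0,0,0,0,0,30,0,0,0,0,0,0,0,0,0,0,0,0,0,0,0,0,0]'; python3 - <<'E'
from h import *
s=shot('top','t4')
a=cv2.imread('pics/t4.png')[120:280,150:320];cv2.imwrite('pics/t4c.png',cv2.resize(a,None,fx=3.5,fy=3.5,interpolation=cv2.INTER_CUBIC))
s=shot('scene','s4')
E
```

```text
clock: 6.02
tool_pos: [0.5079, 0.1339, 0.2393]
eef_rot: [0.739, 0.674, -0.003, -0.0]
contact_force: [0.2, 0.3, -0.2]
opening: 0.006
clock: 6.43
tool_pos: [0.5241, 0.3287, 0.2408]
eef_rot: [0.741, 0.672, -0.005, 0.0]
contact_force: [1.2, -0.5, 0.2]
opening: 0.003
clock: 6.85
tool_pos: [0.5274, 0.4509, 0.2385]
eef_rot: [0.736, 0.677, -0.006, -0.003]
contact_force: [0.7, -1.2, 0.2]
opening: 0.005
```

View pics/t4.png

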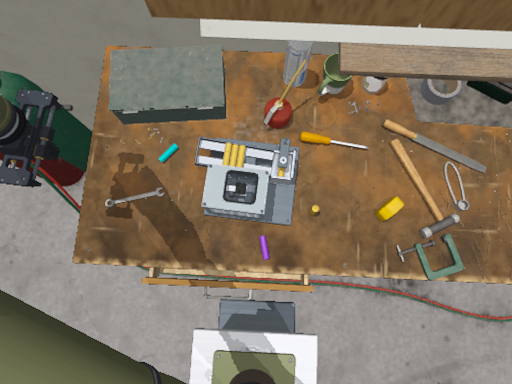

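View pics/t4c.png

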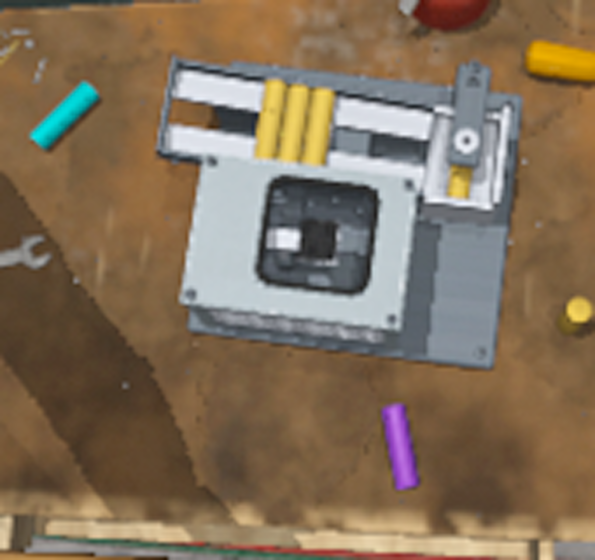

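View pics/s4.png

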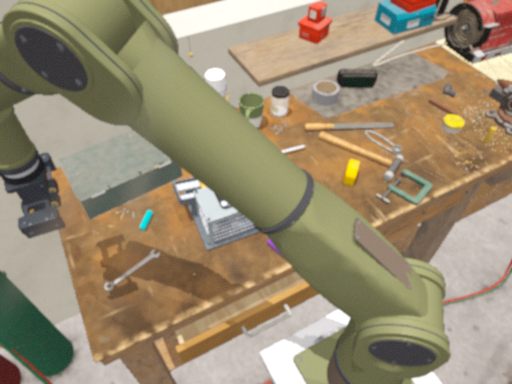

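```bash
python3 -m creep '[0,0,0,0,0,0,0,0,0,0,0,0,0,0,0,0,0,0,0,0,0,0,0,0]'; python3 - <<'E'
from h import *
shot('top','t5')
a=cv2.imread('pics/t4.png').astype(int)[120:280,150:320];b=cv2.imread('pics/t5.png').astype(int)[120:280,150:320]
print('max change on jig',np.abs(a-b)[:100].max(),get_state()['contact_force'],abs(get_state()['qd']).max())
from plant import finish_job
print(finish_job())
E
```

```text
clock: 7.28
tool_pos: [0.529, 0.4431, 0.2396]
eef_rot: [0.739, 0.674, -0.007, -0.002]
contact_force: [-0.2, 0.7, 0.1]
opening: 0.006
max change on jig 47 [0.24640943 0.34887974 0.13358857] 0.0069574579159887105
the job is handed in; nothing more can be done
None
```

The blank was fed and the job is handed in; the hand-in gives no verdict. I found the window and pad at about (0.502, 0.051) from two views. With the fingers shut, I went down through the window and pressed the lever once until it met the stop. The force was 15–29 N, against 5 N from the spring, at z ≈ 0.091. I held it about 0.5 s and drew the fingers straight up and clear.

**What the last pictures showed:**
- The first blank is in the V-block under the drill bush.
- The second blank is where the first one had waited at the gate, with the third and fourth close behind it.
- The lever pad is back up and the things lying around look unmoved.
- The arm is well away from the jig, with contact force near zero.

**Checks that disagreed or were weak:**
- **Heights:** the measured sheet and pad heights came out about 3–6 mm below the stated ones.
- **Drift:** on the way down the tool drifted about 6 mm sideways with its tips still above the window. I corrected this before going in.
- **Stillness:** a comparison of the last two top pictures, taken as a check that nothing on the jig was moving, gave a largest pixel change of 47. It could be noise or a moving arm shadow, but I did not look into it, so rest is confirmed only by eye.
- **Positions:** I judged the blanks' final places from the picture and did not measure them against the 6 mm limit.

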